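Click the lamp column onto its foot

ROBOT

A 6-joint arm with a two-finger parallel gripper is mounted at the origin on a cart in front of the work surface, level with it; the furniture and walls round the work are solid. World frame = base frame: x ahead of the robot, y to its left, z up, the work surface at z = 0. Lengths are in m, angles in rad, forces in N, time in s.
With the tool pointing down it reaches from about 0.225 to 0.725 m from the base axis. Payload 3.1 kg.
Tool frame: the origin (TCP) lies on the centre line of the jaws, within the pads' length; the fingertips stand 19 mm ahead of it and the grasp point (between the pads) is the TCP; z points along the fingers, y is the line along which they close (so a half turn about z gives the same grasp; the last joint's range is limited). The gripper opens to 85 mm and grips with 20 to 120 N. Pads are 22 mm wide; open, the fingers measure 114 mm over their backs; the gripper's body (76 mm by 85 mm) begins 54 mm behind the grasp point. The pads swing forward as they close: fully open they stand 13 mm farther back than shut.
Start: joints at [1.143, 0.048, 0.099, 1.622, 0, 1.443], TCP at [0.155, 0.502, 0.25] pointing down, gripper open.
Joint ranges: [-2.91, 2.91], [-0.99, 1.94], [-1.21, 1.42], [-2.12, 2.29], [-1.49, 1.47], [-3.14, 3.14]. Speed limits (rad/s): [2.79, 2.79, 3.14, 3.14, 3.14, 3.14].

INTERFACE

Orientations are given as a unit quaternion [w, x, y, z].
In Python, from cell import r gives the robot as it stands.
- The arm moves only by the tool step_arm, never from a script. Its argument "moves" is a list of rows, each an object of numbers: "x", "y", "z": the shift along the tool's x, y, z in units of 25 mm (1.0 is 25 mm); "spin": the turn about the tool's z in degrees. A call has 1 to 10 rows; each row shifts and turns the commanded pose from where the row before left it, along the tool's axes as they then stand; what a row does not reach is not made up. A row lasts 1/12 s, in which the tool goes at most 41.7 mm and 7.16 degrees, less where a joint would pass 70% of its speed; a pose out of reach is approached as far as the arm can. A call is refused whole if a number of a shift passes 1 or a number of a turn 7.16, either way. A call with a gripper value outside its range is refused whole. "gripper" is the closure in counts, from 0 (fully open) to 255 (shut), set as the call begins (left out, the last holds). The fingers move at their own pace and stop on an object; "squeeze" is the grip in N (left out, the last holds). Time passes only in rows, so rows that do not move let the fingers close. It gives the time, the measured TCP pose, the force, the opening and the grip force at its end, in the units of the state.
- r.sense(): the state, without advancing time (a new reading comes with each control period).
- r.capture(name): name is "scene" or "top" or "wrist"; returns (picture, depth): 384x512x3 uint8, blue, green, red; 384x512 float32, m along the optical axis (not along the pixel's ray), 0 where there is no reading.
- r.camera_model(name): a dict with "fx", "fy", "cx", "cy" (pixels), "rvec" (rotation vector, rad) and "tvec" (3), from world to camera coordinates, as OpenCV has them; the wrist camera has in their place "T_tool_cam" (4x4, takes a point from camera to tool coordinates, whose origin is the TCP and whose axes are the flange's). Camera axes: x right, y down, z forward; pixel columns grow to the right and rows downward; lengths in m; the calibration is good to about 2 mm. A picture is of the moment at which its call begins: read the wrist's pose just before it. camera_model takes no time and is no camera call.
- r.sign_off(): hands the job in; it is judged then, once.
The state is a dict: "time_s": time; "joints": joint angles; "dq": joint speeds; "joint_efforts": joint torques, N m; "tool_pos": TCP position; "ee_rot": TCP orientation; "wrist_force": force on the tool from outside, world axes, zero at the start; "wrist_torque": the same for the moment, N m; "width": opening from 0.0 (shut) to 1.0 (fully open); "grasp_force": force on a finger pad.
Only numpy, scipy, OpenCV 4.12 (cv2) and the standard library are available. Lean on these libraries where they do the work, as an engineer would, in place of code of your own. Each camera call takes 0.05 s, during which the arm holds its last target. There are 200 camera calls.

TASK

Fit the column with the round hole onto the square stub of the lamp foot, its hole on the same side as the stub's spring button: slide it down until it sits fully home on the foot and the button pops out through the hole. Let go of it standing there, and leave the plain column without a hole standing where it is.

Things in the scene. Friction and masses are not known exactly. Their poses are not given: they have to be found in the camera images.
- drilled_column: the column to fit: bare aluminium square tube, 49 x 49 mm outside, 44 x 44 mm bore, 110 mm long, open ends, about 0.2 kg, standing upright on the desk. One round hole, 28 mm wide, centred 22 mm above its lower end in its -x face only, which at the start looks towards the robot within 30 degrees. Origin: centre of its lower end; z up along the tube, x and y normal to its faces.
- plain_column: a bystander that must stay where it stands: the same square tube (49 x 49 x 110 mm) without any hole, upright on the desk. Origin: centre of its lower end, z up along the tube, x and y normal to its faces. The two columns stand in two places on the robot's right; which is which varies.
- seat (a point): middle of the lamp foot's top face, on the stub's axis: the column's lower end comes to rest here. The foot is a fixed dark disc, 120 mm wide, 14 mm thick. On it stands a smooth square stub, 34 x 34 mm, faces normal to this point's x and y, z up; straight for 40 mm, then tapering to 16 x 16 mm at its top, 65 mm above this point. Its button face (-x) looks to the robot within 25 degrees.
- button (a joint): spring button, a black cone 24 mm wide that sticks out 15 mm from the middle of the stub's -x face, 22 mm above the seat. 0 = fully out, up to 0.016 m as pressed in. The sliding column's lower edge pushes it in by itself (spring 2.5 N out, 5.5 N in; sliding past takes 5 to 15 N); it springs out into the hole over the last 10 mm before the column rests on the foot.

How it is judged:
On the way:
1. the drilled column slides down over the stub and presses the button in (value of joint button above 0.0045 m and horizontal distance between drilled_column and seat below 0.012 m and z of drilled_column in the frame of seat below 0.036 m), for 0.05 s.
At the end, for the whole second after the job is handed in: The drilled column stands at rest on the lamp foot over its stub: lower end within 5 mm of the foot's top face and 10 mm of the stub's axis, upright within 0.1 rad, and the button is out again (joint under 4 mm) through the hole. The plain column still stands within 30 mm of its place (z of drilled_column in the frame of seat below 0.005 m and horizontal distance between drilled_column and seat below 0.01 m and angle between drilled_column's own z axis and vertical below 0.1 rad and value of joint button below 0.004 m and linear speed of drilled_column below 0.02 m/s and distance of plain_column from where it was at the start of the episode below 0.03 m and angle between plain_column's own z axis and vertical below 0.15 rad); the robot touches nothing.
It fails at once if the plain column is knocked over or carried off (distance of plain_column from where it was at the start of the episode above 0.06 m or angle between plain_column's own z axis and vertical above 0.5 rad).
It also fails if it takes over 40 s, if anything falls off the work surface, if the arm or the gripper's body presses on something with over 40 N, if the wrist force passes 120 N, or if a joint passes its speed limit or range.

## Working session

There is one attempt and no reset: what is moved stays moved. The work goes in short steps, Python scripts to look and compute and a tool call to move; the robot and the scene stay as the last step left them, time stands still between calls to the robot, and variables do not carry over. Pictures are saved under pics/ and viewed, at most 10 in all, crops included, and the job is handed in when it is done.

Besides the shell and the picture viewer there is one more tool, called after ">>>" as name(argument=value, ...), one argument or row to a line, values as JSON. step_arm: Moves the arm, as the interface text tells. Its arguments: {"type":"object","properties":{"moves":{"type":"array","items":{"type":"object","properties":{"x":{"type":"number"},"y":{"type":"number"},"z":{"type":"number"},"spin":{"type":"number"}}}},"gripper":{"type":"number"},"squeeze":{"type":"number"}},"required":["moves"]}

```bash
ls; mkdir -p pics
python3 - <<'E'
from cell import r
import cv2,numpy as np
s=r.sense();print(s)
a,d=r.capture("scene");b,e=r.capture("top")
np.savez("cap0.npz",a=a,d=d,b=b,e=e)
for n in("scene","top","wrist"):print(n,r.camera_model(n))
cv2.imwrite("pics/s0.png",a);cv2.imwrite("pics/t0.png",b)
E
```

```text
pics
{'time_s': 0.0, 'joints': array([1.14317967e+00, 4.87833793e-02, 9.75665008e-02, 1.62201274e+00,
       1.28084519e-05, 1.44302194e+00]), 'dq': array([ 0.00022324,  0.00097362, -0.00068742, -0.00012614, -0.00018616,
        0.00232063]), 'joint_efforts': array([-2.64591172e-04, -3.38779628e+01,  3.20016897e+01,  2.02689454e-02,
       -2.01289768e-04,  3.91688772e-06]), 'tool_pos': array([0.15482188, 0.50104504, 0.24908445]), 'ee_rot': array([-3.39690969e-04,  1.49360051e-01,  9.88782127e-01, -1.16828220e-03]), 'wrist_force': array([-0.43819319,  1.01500378,  0.23777921]), 'wrist_torque': array([-0.00016349,  0.0269262 , -0.00345872]), 'grasp_force': 0.0, 'width': 0.9988366021499333}
scene {'fx': 388.92626620193283, 'fy': 388.92626620193283, 'cx': 260.8741825193631, 'cy': 182.85283233480635, 'rvec': array([ 0.58803613, -2.61548365,  1.22802053]), 'tvec': array([0.38787487, 0.24542688, 0.61144603])}
top {'fx': 487.2817351048812, 'fy': 487.2817351048812, 'cx': 260.0958582227502, 'cy': 196.57753571388605, 'rvec': array([ 2.12965997, -2.15648825,  0.16652314]), 'tvec': array([-0.14737753,  0.52151195,  0.91416526])}
wrist {'fx': 286.81727718735533, 'fy': 286.81727718735533, 'cx': 260.7849093801198, 'cy': 193.63260733518626, 'T_tool_cam': array([[ 1.53880132e-04, -9.59798294e-01, -2.80690597e-01,
         7.07225065e-02],
       [ 9.99999984e-01,  1.72419520e-04, -4.13545430e-05,
        -6.01262097e-04],
       [ 8.80885579e-05, -2.80690586e-01,  9.59798305e-01,
        -1.22734716e-01],
       [ 0.00000000e+00,  0.00000000e+00,  0.00000000e+00,
         1.00000000e+00]])}
```

View pics/s0.png

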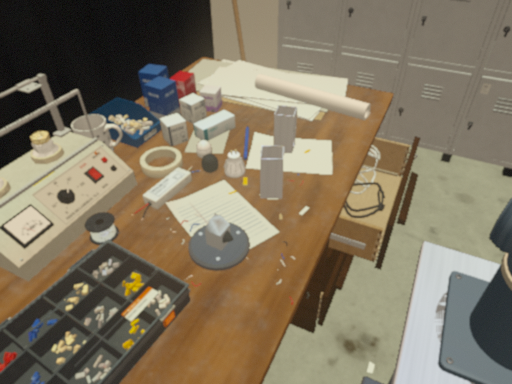

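View pics/t0.png

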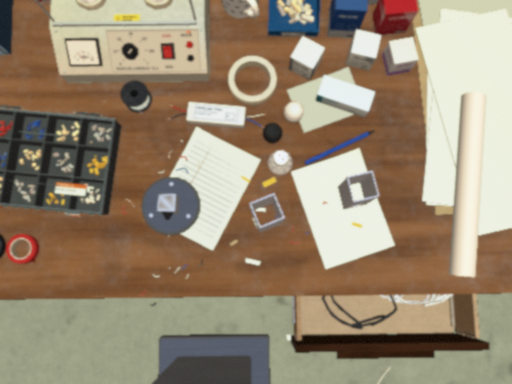

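The scene picture shows columns near (285,130) and (271,172) and the foot near (219,245). The top view shows tube tops at (267,211) and (358,190) and the stub near (166,203). No hole is visible yet. Next I measure with depth.

```bash
cat > h.py <<'E'
import numpy as np,cv2
from scipy.spatial.transform import Rotation as R
def world(d,m,T=None):
    v,u=np.mgrid[:d.shape[0],:d.shape[1]]
    p=np.stack([(u-m['cx'])*d/m['fx'],(v-m['cy'])*d/m['fy'],d],-1)
    if T is None:
        Rm=R.from_rotvec(m['rvec']).as_matrix();return (p-m['tvec'])@Rm
    return p@T[:3,:3].T+T[:3,3]
def Ttool(s):
    w,x,y,z=s['ee_rot'];T=np.eye(4);T[:3,:3]=R.from_quat([x,y,z,w]).as_matrix();T[:3,3]=s['tool_pos'];return T
def rect(p):
    return cv2.minAreaRect((p[:,:2]*1000).astype(np.float32))
def ang90(rc):  # yaw in (-45,45]
    b=cv2.boxPoints(rc);e=b[1]-b[0];a=np.degrees(np.arctan2(e[1],e[0]));return (a+45)%90-45
E
python3 - <<'E'
from cell import r
from h import *
c=np.load("cap0.npz")
for n,k,dk in(("top","b","e"),("scene","a","d")):
    m=r.camera_model(n);W=world(c[dk],m);z=W[...,2]
    ok=(c[dk]>0)
    print(n,"cam",-R.from_rotvec(m['rvec']).as_matrix().T@m['tvec'])
    lo=(W[...,0]>.25)&(W[...,0]<.62)&(W[...,1]<.35)&(W[...,1]>-.33)&ok
    for name,(a,b) in dict(top=(.10,.12),stub=(.055,.095),stubtop=(.072,.09),foot=(.009,.02)).items():
        mk=(lo&(z>a)&(z<b)).astype(np.uint8)
        N,L,st,ce=cv2.connectedComponentsWithStats(mk,connectivity=8)
        for i in range(1,N):
            if st[i,4]<25: continue
            p=W[L==i];rc=rect(p);print(name,st[i],np.round(p.mean(0),3),np.round(rc[0],1),np.round(rc[1],1),'yaw',round(ang90(rc),1))
E
```

```text
top cam [ 0.37452574 -0.15068628  0.98306515]
top [347 174  11  29  85] [ 0.524 -0.32   0.108] [ 522.8 -322.3] [50.2 16.7] yaw 2.9
top [250 193  35  35 184] [ 0.485 -0.166  0.108] [ 484.1 -165.6] [49.4 48.9] yaw 21.7
stub [342 179  13  27 120] [ 0.52  -0.318  0.075] [ 520.3 -317.9] [47.9  6.5] yaw 18.9
stub [158 193  18  18 290] [0.507 0.024 0.069] [509.6  26. ] [33.7 33.1] yaw -0.7
stub [252 196  30  22  98] [ 0.501 -0.169  0.076] [ 500.1 -170.9] [58.4 29.1] yaw -21.4
stub [259 219  25  12  46] [ 0.461 -0.174  0.076] [ 461.3 -174.1] [ 2.7 47.9] yaw 18.3
stubtop [344 179   8  26  57] [ 0.521 -0.318  0.081] [ 520.7 -317.7] [47.4  2.4] yaw 13.8
stubtop [159 195  12  12 121] [0.509 0.025 0.078] [509.3  26.6] [21.2 21.3] yaw -1.3
stubtop [252 197  28  15  45] [ 0.503 -0.166  0.081] [ 503.3 -166.3] [51.5 24.2] yaw -12.9
foot [ 11 153   6  18  53] [0.602 0.345 0.015] [601.8 345.2] [ 4.2 35.3] yaw -5.7
foot [ 32 153  10   8  39] [0.613 0.301 0.015] [612.7 301. ] [14.1 18.4] yaw 8.7
foot [ 45 153   5  21  46] [0.599 0.277 0.015] [598.2 277.7] [ 3.7 41.5] yaw -5.6
foot [ 58 153  12  13  52] [
[... 4014 characters left out ...]
9 0.016] [612.8 299.4] [11.9 16.4] yaw 20.2
foot [123 339  11  12  64] [0.528 0.267 0.015] [526.8 267. ] [14.  16.6] yaw -21.0
foot [ 53 341  12  12  57] [0.615 0.317 0.017] [613.5 314.9] [13.  19.2] yaw 2.1
foot [ 64 342  56  37 204] [0.566 0.31  0.014] [563.2 305.3] [75.5 35.5] yaw -42.0
foot [ 73 344   7   9  31] [0.595 0.306 0.015] [594.3 305.6] [7.6 9.6] yaw 13.4
foot [ 56 357   9   7  44] [0.6   0.33  0.016] [600.7 330.1] [12.6  6.5] yaw 36.5
foot [ 93 356   9  11  43] [0.549 0.308 0.016] [549.6 308.1] [14.6  5.7] yaw -15.0
foot [ 91 360  20  22 133] [0.536 0.314 0.013] [538.6 314.3] [26.3 24.7] yaw 41.4
foot [ 80 368  11  15  46] [0.549 0.33  0.016] [548.7 328.7] [ 9.9 18.3] yaw -16.1
```

Foot at about (0.509, 0.026), yaw about -2°. The columns are at A (0.484,-0.165), yaw about 21°, and B (0.528,-0.341), yaw about 18°. I'll go to a viewpoint facing their robot-side faces.

>>> step_arm(
  moves=[
    {"x": -0.6,"y": -0.97,"z": 0.08},
    {"x": -0.6,"y": -0.97,"z": 0.08},
    {"x": -0.6,"y": -0.97,"z": 0.08},
    {"x": -0.6,"y": -0.97,"z": 0.08},
    {"x": -0.6,"y": -0.97,"z": 0.08},
    {"x": -0.6,"y": -0.97,"z": 0.08},
    {"x": -0.6,"y": -0.97,"z": 0.08},
    {"x": -0.6,"y": -0.97,"z": 0.08},
    {"x": -0.6,"y": -0.97,"z": 0.08},
    {"x": -0.6,"y": -0.97,"z": 0.08},
  ],
  gripper=0,
  squeeze=60,
)

```text
invalid input at $.moves[0]: expected keys x, y, z, spin
```

>>> step_arm(
  moves=[
    {"x": -0.6,"y": -0.97,"z": 0.08},
    {"x": -0.6,"y": -0.97,"z": 0.08},
    {"x": -0.6,"y": -0.97,"z": 0.08},
    {"x": -0.6,"y": -0.97,"z": 0.08},
    {"x": -0.6,"y": -0.97,"z": 0.08},
    {"x": -0.6,"y": -0.97,"z": 0.08},
    {"x": -0.6,"y": -0.97,"z": 0.08},
    {"x": -0.6,"y": -0.97,"z": 0.08},
    {"x": -0.6,"y": -0.97,"z": 0.08},
    {"x": -0.6,"y": -0.97,"z": 0.08},
  ],
)

```text
invalid input at $.moves[0]: expected keys x, y, z, spin
```

>>> step_arm(
  moves=[
    {"x": -0.6,"y": -0.97,"z": 0.08},
    {"x": -0.6,"y": -0.97,"z": 0.08},
    {"x": -0.6,"y": -0.97,"z": 0.08},
    {"x": -0.6,"y": -0.97,"z": 0.08},
    {"spin": -6.4},
    {"spin": -6.4},
    {"spin": -6.4},
    {"spin": -6.4},
    {"spin": -6.4},
    {"spin": -6.4},
  ],
)

```text
invalid input at $.moves[0]: expected keys x, y, z, spin
```

Run:
```python
from cell import r
from h import *
s=r.sense();print(s['time_s'],s['tool_pos'],np.degrees(np.arctan2(*Ttool(s)[[1,0],0])))
a,d=r.capture("wrist");m=r.camera_model("wrist");np.savez("w1.npz",a=a,d=d,T=Ttool(s)@m['T_tool_cam'])
cv2.imwrite("pics/w1.png",a)
```

```text
0.1 [0.15483178 0.5010992  0.24924296] 162.82079470623827
```

View pics/w1.png

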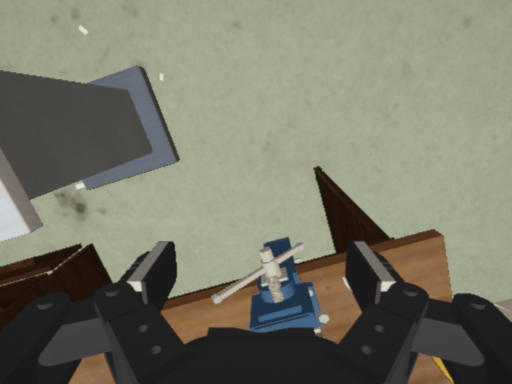

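The moves were refused because every row needs all four keys, so the arm hasn't moved. The picture only shows floor, a vise and the jaws, at (160,270) and (370,270). I'll resend with all the keys, keeping z level over the vise.

>>> step_arm(
  moves=[
    {"x": -0.6,"y": -0.97,"z": 0,"spin": 0},
    {"x": -0.6,"y": -0.97,"z": 0,"spin": 0},
    {"x": -0.6,"y": -0.97,"z": 0,"spin": 0},
    {"x": -0.6,"y": -0.97,"z": 0,"spin": 0},
    {"x": -0.6,"y": -0.97,"z": 0,"spin": 0},
    {"x": -0.6,"y": -0.97,"z": 0,"spin": 0},
    {"x": -0.6,"y": -0.97,"z": 0,"spin": 0},
    {"x": -0.6,"y": -0.97,"z": 0,"spin": 0},
    {"x": -0.6,"y": -0.97,"z": 0,"spin": 0},
    {"x": -0.6,"y": -0.97,"z": 0,"spin": 0},
  ],
  gripper=0,
  squeeze=60,
)

```text
time_s: 0.98
tool_pos: [0.2266, 0.2243, 0.25]
ee_rot: [0.0, 0.149, 0.989, -0.0]
wrist_force: [1.3, 0.3, -0.1]
width: 1.0
grasp_force: 0.0
```

>>> step_arm(
  moves=[
    {"x": -0.6,"y": -0.97,"z": 0,"spin": 0},
    {"x": -0.6,"y": -0.97,"z": 0,"spin": 0},
    {"x": -0.6,"y": -0.97,"z": 0,"spin": 0},
    {"x": -0.6,"y": -0.97,"z": 0,"spin": 0},
    {"x": -0.6,"y": -0.97,"z": 0,"spin": 0},
    {"x": -0.6,"y": -0.97,"z": 0,"spin": 0},
    {"x": -0.6,"y": -0.97,"z": 0,"spin": 0},
    {"x": -0.6,"y": -0.97,"z": 0,"spin": 0},
    {"x": -0.6,"y": -0.97,"z": 0,"spin": 0},
    {"x": -0.6,"y": -0.97,"z": 0,"spin": 0},
  ],
)

```text
time_s: 1.82
tool_pos: [0.2983, -0.0519, 0.2501]
ee_rot: [0.0, 0.15, 0.989, 0.0]
wrist_force: [1.1, 0.5, -0.3]
width: 1.001
grasp_force: 0.0
```

>>> step_arm(
  moves=[
    {"x": -0.6,"y": -0.97,"z": 0,"spin": 0},
    {"x": -0.6,"y": -0.97,"z": 0,"spin": 0},
    {"x": -0.6,"y": -0.97,"z": 0,"spin": 0},
    {"x": -0.6,"y": -0.97,"z": 0,"spin": 0},
    {"x": 0,"y": 0,"z": 0,"spin": -6.4},
    {"x": 0,"y": 0,"z": 0,"spin": -6.4},
    {"x": 0,"y": 0,"z": 0,"spin": -6.4},
    {"x": 0,"y": 0,"z": 0,"spin": -6.4},
    {"x": 0,"y": 0,"z": 0,"spin": -6.4},
    {"x": 0,"y": 0,"z": 0,"spin": -6.4},
  ],
)

```text
time_s: 2.65
tool_pos: [0.3269, -0.1607, 0.25]
ee_rot: [-0.0, -0.187, 0.982, 0.0]
wrist_force: [-0.2, 0.4, 1.5]
width: 1.003
grasp_force: 0.0
```

Run:
```python
from cell import r
from h import *
s=r.sense();print(s['time_s'],s['tool_pos'],np.degrees(np.arctan2(*Ttool(s)[[1,0],0])),s['wrist_force'])
a,d=r.capture("wrist");m=r.camera_model("wrist");np.savez("w2.npz",a=a,d=d,T=Ttool(s)@m['T_tool_cam'])
cv2.imwrite("pics/w2.png",a)
```

```text
2.65 [ 0.32691959 -0.16073046  0.24995057] -158.4731680292829 [-0.24703507  0.44727638  1.54302569]
```

View pics/w2.png

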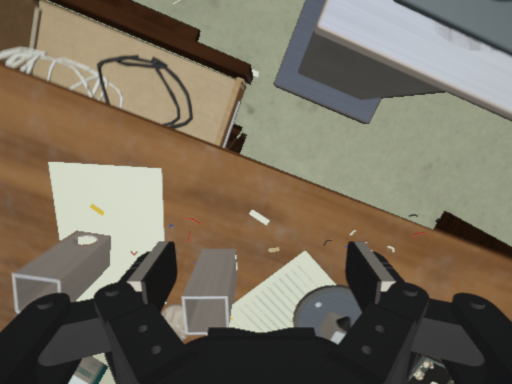

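The wrist picture shows the hole as a bright ellipse at (88,239), near the base of the far column B. Column A, around (210,280), has none, so B is the drilled one. Next I refine B from this view.

Run:
```python
from cell import r
from h import *
c=np.load("w2.npz");m=r.camera_model("wrist");W=world(c['d'],m,c['T']);z=W[...,2]
mk=(c['d']>0)&(z>.095)&(z<.125);mk[:,130:]=0
p=W[mk];rc=rect(p);print('toprim',len(p),np.round(p.mean(0),3),rc,ang90(rc))
mk=(c['d']>0)&(z>.03)&(z<.095);mk[:,120:]=0;mk[:225]=0;mk[315:]=0
p=W[mk&(W[...,0]>.45)];rc=rect(p);print('sides',len(p),rc,ang90(rc))
T=c['T'];  # hole ray
ray=T[:3,:3]@np.array([(88-m['cx'])/m['fx'],(239-m['cy'])/m['fy'],1]);print('hole pt z=.022',T[:3,3]+ray*(.022-T[2,3])/ray[2])
```

```text
toprim 1116 [ 0.516 -0.349  0.103] ((525.04443359375, -341.5998229980469), (49.63714599609375, 50.708351135253906), 12.224355697631836) 12.224419
sides 2901 ((525.1226806640625, -341.3356018066406), (49.781837463378906, 50.22288131713867), 12.201203346252441) 12.20121
hole pt z=.022 [ 0.49952389 -0.34134665  0.022     ]
```

Run:
```python
from cell import r
from h import *
c=np.load("w2.npz");m=r.camera_model("wrist");W=world(c['d'],m,c['T']);z=W[...,2]
mk=(c['d']>0)&(z>.03)&(z<.107);mk[:,130:]=0;mk[:215]=0
p=W[mk&(W[...,0]>.45)][:,:2]-[.525,-.3415]
for y0 in(12,18):
  a=np.radians(y0);q=p@np.array([[np.cos(a),-np.sin(a)],[np.sin(a),np.cos(a)]])
  for i,s in((0,-1),(1,1)):
    j=1-i;f=(s*q[:,i]>.019)&(abs(q[:,j])<.019)
    if f.sum()<50: print('few');continue
    k=np.polyfit(q[f,j],q[f,i],1);sl=np.degrees(np.arctan(k[0]));print(y0,'face',i,s,f.sum(),'off',k[1],'yaw',y0+(-sl if i==0 else sl))
```

```text
12 face 0 -1 1254 off -0.023555058176334444 yaw 12.006012334407348
12 face 1 1 949 off 0.02403764896258885 yaw 11.895025539900365
18 face 0 -1 1262 off -0.023687325925124052 yaw 11.982696056003885
18 face 1 1 978 off 0.024180845790589215 yaw 11.924571178508407
```

Column B: centre (0.526,-0.342), yaw 12.0°, and the face offsets match the 49 mm size. I'm moving above it.

>>> step_arm(
  moves=[
    {"x": 0,"y": 0,"z": 0,"spin": 4.75},
    {"x": 0,"y": 0,"z": 0,"spin": 4.75},
    {"x": -0.8,"y": -0.97,"z": 0,"spin": 0},
    {"x": -0.8,"y": -0.97,"z": 0,"spin": 0},
    {"x": -0.8,"y": -0.97,"z": 0,"spin": 0},
    {"x": -0.8,"y": -0.97,"z": 0,"spin": 0},
    {"x": -0.8,"y": -0.97,"z": 0,"spin": 0},
    {"x": -0.8,"y": -0.97,"z": 0,"spin": 0},
    {"x": -0.8,"y": -0.97,"z": 0,"spin": 0},
    {"x": -0.68,"y": -0.97,"z": 0,"spin": 0},
  ],
)

```text
time_s: 3.53
tool_pos: [0.5215, -0.3195, 0.2494]
ee_rot: [-0.0, -0.101, 0.995, 0.0]
wrist_force: [0.1, -0.3, -0.7]
width: 0.998
grasp_force: 0.0
```

>>> step_arm(
  moves=[
    {"x": 0,"y": -0.97,"z": 0.8,"spin": 0},
    {"x": 0,"y": 0,"z": 1,"spin": 0},
    {"x": 0,"y": 0,"z": 0,"spin": 0},
  ],
)

```text
time_s: 3.78
tool_pos: [0.5228, -0.3416, 0.1974]
ee_rot: [-0.005, -0.101, 0.995, 0.005]
wrist_force: [-1.5, 0.8, -1.8]
width: 1.002
grasp_force: 0.0
```

Run:
```python
from cell import r
from h import *
s=r.sense();T0=Ttool(s);print(s['time_s'],s['tool_pos'],np.degrees(np.arctan2(*T0[[1,0],0])))
a,d=r.capture("wrist");m=r.camera_model("wrist");T=T0@m['T_tool_cam'];np.savez("w3.npz",a=a,d=d,T=T)
cv2.imwrite("pics/w3.png",a)
W=world(d,m,T);z=W[...,2]
mk=(d>0)&(z>.03)&(z<.107);P=W[mk];P=P[np.hypot(P[:,0]-.526,P[:,1]+.342)<.045][:,:2]-[.526,-.342]
a=np.radians(12);q=P@np.array([[np.cos(a),-np.sin(a)],[np.sin(a),np.cos(a)]])
for i,sg in((0,-1),(0,1),(1,1),(1,-1)):
    j=1-i;f=(sg*q[:,i]>.0195)&(sg*q[:,i]<.03)&(abs(q[:,j])<.019)
    if f.sum()<50: continue
    k=np.polyfit(q[f,j],q[f,i],1);sl=np.degrees(np.arctan(k[0]));print('face',i,sg,f.sum(),'off',k[1],'yaw',12+(-sl if i==0 else sl))
print('TCP to centre, tool axes mm',1000*T0[:3,:3].T@(np.array([.526,-.342,.085])-T0[:3,3]))
```

```text
3.7833 [ 0.52282484 -0.3415682   0.19739951] -168.45932515753418
face 0 -1 712 off -0.024468649190240086 yaw 12.021748596456105
face 0 1 1217 off 0.022028026304292538 yaw 11.997068786051468
face 1 1 257 off 0.02245930090341521 yaw 11.993856052427358
face 1 -1 245 off -0.021658265306134926 yaw 12.0724553440682
TCP to centre, tool axes mm [ -3.92948835  -2.17407336 112.35546984]
```

View pics/w3.png

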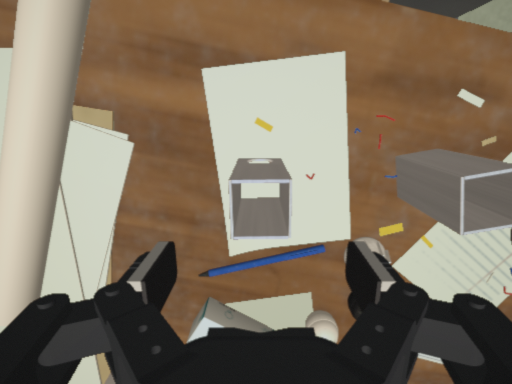

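The picture shows the column at (260,200) with its hole edge at (260,161), square to the jaws and in line with them. I'm descending and gripping.

>>> step_arm(
  moves=[
    {"x": -0.12,"y": -0.04,"z": 0,"spin": 0},
    {"x": 0,"y": 0,"z": 0.75,"spin": 0},
    {"x": 0,"y": 0,"z": 0.75,"spin": 0},
    {"x": 0,"y": 0,"z": 0.75,"spin": 0},
    {"x": 0,"y": 0,"z": 0.75,"spin": 0},
    {"x": 0,"y": 0,"z": 0.75,"spin": 0},
    {"x": 0,"y": 0,"z": 0.75,"spin": 0},
    {"x": 0,"y": 0,"z": 0,"spin": 0},
  ],
)

```text
time_s: 4.5
tool_pos: [0.5274, -0.3413, 0.0911]
ee_rot: [-0.001, -0.102, 0.995, 0.001]
wrist_force: [-1.5, 0.8, 0.0]
width: 1.0
grasp_force: 0.0
```

>>> step_arm(
  moves=[
    {"x": 0,"y": 0,"z": 0,"spin": 0},
    {"x": 0,"y": 0,"z": 0,"spin": 0},
    {"x": 0,"y": 0,"z": 0,"spin": 0},
    {"x": 0,"y": 0,"z": 0,"spin": 0},
    {"x": 0,"y": 0,"z": 0,"spin": 0},
    {"x": 0,"y": 0,"z": 0,"spin": 0},
    {"x": 0,"y": 0,"z": 0,"spin": 0},
    {"x": 0,"y": 0,"z": 0,"spin": 0},
  ],
  gripper=255,
  squeeze=60,
)

```text
time_s: 5.17
tool_pos: [0.5298, -0.3434, 0.0962]
ee_rot: [0.002, -0.102, 0.995, -0.001]
wrist_force: [-0.4, 1.6, 6.6]
width: 0.566
grasp_force: 62.1
```

Gripped: opening 48 mm, force 62 N. Lifting, aligning the yaw, and carrying it over just beyond the foot so the camera can see the stub.

>>> step_arm(
  moves=[
    {"x": 0,"y": 0,"z": -0.5,"spin": 0},
    {"x": 0,"y": 0,"z": -0.8,"spin": 0},
    {"x": 0,"y": 0,"z": -0.9,"spin": 0},
    {"x": 0,"y": 0,"z": -0.9,"spin": 0},
    {"x": 0,"y": 0,"z": -0.9,"spin": 0},
    {"x": 0,"y": 0,"z": -0.9,"spin": 0},
    {"x": 0,"y": 0,"z": -0.8,"spin": 0},
    {"x": 0,"y": 0,"z": -0.5,"spin": 4.25},
    {"x": 0,"y": 0,"z": 0,"spin": 4.25},
    {"x": 0,"y": 0,"z": 0,"spin": 4.25},
  ],
)

```text
time_s: 6.0
tool_pos: [0.5288, -0.3437, 0.2504]
ee_rot: [0.001, 0.011, 1.0, -0.001]
wrist_force: [0.3, -0.4, -1.9]
width: 0.569
grasp_force: 62.1
```

>>> step_arm(
  moves=[
    {"x": -0.08,"y": 0.7,"z": 0,"spin": 0},
    {"x": -0.08,"y": 0.97,"z": 0,"spin": 0},
    {"x": -0.08,"y": 0.97,"z": 0,"spin": 0},
    {"x": -0.08,"y": 0.97,"z": 0,"spin": 0},
    {"x": -0.08,"y": 0.97,"z": 0,"spin": 0},
    {"x": -0.08,"y": 0.97,"z": 0,"spin": 0},
    {"x": -0.08,"y": 0.97,"z": 0,"spin": 0},
    {"x": -0.08,"y": 0.97,"z": 0,"spin": 0},
    {"x": -0.08,"y": 0.97,"z": 0,"spin": 0},
    {"x": -0.08,"y": 0.97,"z": 0,"spin": 0},
  ],
)

```text
time_s: 6.83
tool_pos: [0.5525, -0.1067, 0.2485]
ee_rot: [0.0, 0.009, 1.0, -0.0]
wrist_force: [-0.3, -0.1, -2.1]
width: 0.569
grasp_force: 62.2
```

>>> step_arm(
  moves=[
    {"x": -0.1,"y": 0.97,"z": 0,"spin": 0},
    {"x": -0.1,"y": 0.97,"z": 0,"spin": 0},
    {"x": -0.1,"y": 0.97,"z": 0,"spin": 0},
    {"x": -0.1,"y": 0.97,"z": 0,"spin": 0},
    {"x": -0.1,"y": 0.97,"z": 0,"spin": 0},
    {"x": -0.1,"y": 0.5,"z": 0,"spin": 0},
    {"x": 0,"y": 0,"z": 0,"spin": 0},
    {"x": 0,"y": 0,"z": 0,"spin": 0},
  ],
)

```text
time_s: 7.5
tool_pos: [0.5701, 0.0258, 0.2481]
ee_rot: [0.0, 0.008, 1.0, -0.001]
wrist_force: [-0.8, -0.5, -1.9]
width: 0.566
grasp_force: 62.3
```

Run:
```python
from cell import r
from h import *
s=r.sense();T0=Ttool(s);print(s['time_s'],s['tool_pos'],s['ee_rot'],np.degrees(np.arctan2(*T0[[1,0],0])),s['wrist_force'],s['grasp_force'])
a,d=r.capture("wrist");m=r.camera_model("wrist");T=T0@m['T_tool_cam'];np.savez("w4.npz",a=a,d=d,T=T,T0=T0)
cv2.imwrite("pics/w4.png",a)
W=world(d,m,T);z=W[...,2]
near=(d>0)&(np.hypot(W[...,0]-.509,W[...,1]-.026)<.03)
for lo,hi in((.03,.053),(.06,.074),(.076,.085)):
    p=W[near&(z>lo)&(z<hi)]
    if len(p)>20: rc=rect(p);print(lo,len(p),p.mean(0),rc,ang90(rc))
C=W.reshape(-1,3);Q=(C-T0[:3,3])@T0[:3,:3]; k=(d.ravel()>0)&(abs(Q[:,0])<.035)&(abs(Q[:,1])<.035)&(Q[:,2]>.02)&(Q[:,2]<.12)
q=Q[k];print('held pts',len(q), q.min(0),q.max(0))
```

```text
7.5 [0.57005572 0.02581326 0.24805189] [ 3.74005376e-05  8.39590515e-03  9.99964539e-01 -6.54186655e-04] 179.03789184348844 [-0.78011504 -0.47664256 -1.85837253] 62.33644314750563
0.03 180 [0.4871219  0.02712632 0.04223165] ((501.0459289550781, 28.509973526000977), (44.52194595336914, 27.47845458984375), 19.207944869995117) 19.20794
0.06 427 [0.50778705 0.02619927 0.0667659 ] ((508.6230163574219, 26.29327392578125), (29.577411651611328, 29.330644607543945), 86.91634368896484) -3.0836601
0.076 313 [0.50843185 0.02633514 0.07794857] ((509.0, 26.0684814453125), (18.0172176361084, 17.36890983581543), 89.00933837890625) -0.99066544
held pts 5958 [-0.01988082 -0.02411651  0.02000839] [0.02818986 0.02620187 0.09638656]
```

View pics/w4.png

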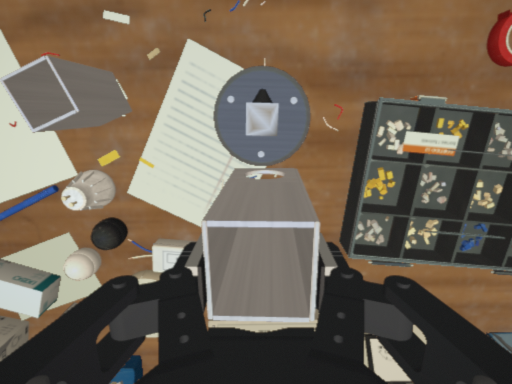

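The picture shows the stub top at (262,119) with the black button at (262,96) on the robot side. The held column is upright, with its hole at (265,174) facing the same way. I'm moving over the stub at (0.509,0.026).

>>> step_arm(
  moves=[
    {"x": 0.4,"y": -0.02,"z": 0,"spin": 1},
    {"x": 0.6,"y": -0.02,"z": 0,"spin": 0},
    {"x": 0.6,"y": -0.02,"z": 0,"spin": 0},
    {"x": 0.5,"y": 0,"z": 0.3,"spin": 0},
    {"x": 0.2,"y": 0,"z": 0.6,"spin": 0},
    {"x": 0,"y": 0,"z": 0.6,"spin": 0},
    {"x": 0,"y": 0,"z": 0.6,"spin": 0},
    {"x": 0,"y": 0,"z": 0.4,"spin": 0},
    {"x": 0,"y": 0,"z": 0,"spin": 0},
    {"x": 0,"y": 0,"z": 0,"spin": 0},
  ],
)

```text
time_s: 8.38
tool_pos: [0.512, 0.0254, 0.1849]
ee_rot: [-0.001, 0.018, 1.0, -0.0]
wrist_force: [0.1, -0.4, -1.2]
width: 0.57
grasp_force: 62.2
```

Run:
```python
from cell import r
from h import *
s=r.sense();T0=Ttool(s);print(s['time_s'],s['tool_pos'],T0[:3,0],T0[:3,2],s['wrist_force'])
a,d=r.capture("top");m=r.camera_model("top")
W=world(d,m);z=W[...,2];b,e=r.capture("scene");m2=r.camera_model("scene");V=world(e,m2)
wa,wd=r.capture("wrist");m3=r.camera_model("wrist");X=world(wd,m3,T0@m3['T_tool_cam'])
for n,Y,dd in(("scene",V,e),("wrist",X,wd)):
    k=(dd>0)&(np.hypot(Y[...,0]-.509,Y[...,1]-.026)<.042)&(Y[...,2]>.088)&(Y[...,2]<.14)
    p=Y[k];print(n,len(p),np.percentile(p,[1,50,99],axis=0).round(4).tolist());rc=rect(p);print(rc)
cv2.imwrite("pics/s5.png",cv2.resize(b[130:290,130:330],None,fx=3,fy=3))
```

```text
8.3833 [0.51198139 0.02542069 0.18488254] [-0.99932638  0.03666865  0.00148005] [-1.48881729e-03 -2.11921660e-04 -9.99998869e-01] [ 0.07602052 -0.43470062 -1.21657024]
scene 756 [[0.4835, 0.0059, 0.0916], [0.4962, 0.0515, 0.1157], [0.5332, 0.0545, 0.1398]]
((508.6297607421875, 29.284250259399414), (50.857177734375, 50.014991760253906), 88.00765991210938)
wrist 2912 [[0.4834, 0.0039, 0.0903], [0.5301, 0.0264, 0.1215], [0.5316, 0.0509, 0.1397]]
((507.7885437011719, 27.30514907836914), (49.37839126586914, 48.15962219238281), 88.42958068847656)
```

View pics/s5.png

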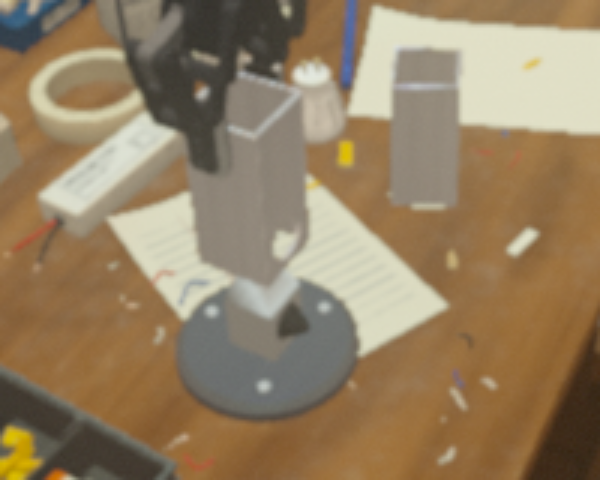

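The picture shows the column centred over the stub at (265,290), with the hole at (287,243) above the button at (292,320). The offset is about 1 mm. I'm sliding it down slowly.

>>> step_arm(
  moves=[
    {"x": -0.04,"y": -0.04,"z": 0.2,"spin": 0},
    {"x": 0,"y": 0,"z": 0.3,"spin": 0},
    {"x": 0,"y": 0,"z": 0.3,"spin": 0},
    {"x": 0,"y": 0,"z": 0.3,"spin": 0},
    {"x": 0,"y": 0,"z": 0.3,"spin": 0},
    {"x": 0,"y": 0,"z": 0,"spin": 0},
  ],
)

```text
time_s: 9.03
tool_pos: [0.5118, 0.0254, 0.1475]
ee_rot: [-0.002, 0.018, 1.0, 0.0]
wrist_force: [-0.4, -0.5, -2.7]
width: 0.57
grasp_force: 62.3
```

>>> step_arm(
  moves=[
    {"x": 0,"y": 0,"z": 0.2,"spin": 0},
    {"x": 0,"y": 0,"z": 0.2,"spin": 0},
    {"x": 0,"y": 0,"z": 0.2,"spin": 0},
    {"x": 0,"y": 0,"z": 0.2,"spin": 0},
    {"x": 0,"y": 0,"z": 0.2,"spin": 0},
    {"x": 0,"y": 0,"z": 0,"spin": 0},
  ],
)

```text
time_s: 9.53
tool_pos: [0.512, 0.0253, 0.1236]
ee_rot: [-0.002, 0.018, 1.0, 0.0]
wrist_force: [-2.5, 0.4, -2.9]
width: 0.566
grasp_force: 62.1
```

>>> step_arm(
  moves=[
    {"x": 0,"y": 0,"z": 0.12,"spin": 0},
    {"x": 0,"y": 0,"z": 0.12,"spin": 0},
    {"x": 0,"y": 0,"z": 0.12,"spin": 0},
    {"x": 0,"y": 0,"z": 0.08,"spin": 0},
    {"x": 0,"y": 0,"z": 0,"spin": 0},
    {"x": 0,"y": 0,"z": 0,"spin": 0},
  ],
)

```text
time_s: 10.03
tool_pos: [0.5143, 0.0251, 0.1147]
ee_rot: [0.001, 0.018, 1.0, -0.0]
wrist_force: [0.2, 0.0, -2.7]
width: 0.564
grasp_force: 63.1
```

>>> step_arm(
  moves=[
    {"x": 0,"y": 0,"z": 0.06,"spin": 0},
    {"x": 0,"y": 0,"z": 0.06,"spin": 0},
    {"x": 0,"y": 0,"z": 0.04,"spin": 0},
    {"x": 0,"y": 0,"z": 0,"spin": 0},
  ],
)

```text
time_s: 10.37
tool_pos: [0.5138, 0.0251, 0.1106]
ee_rot: [0.001, 0.018, 1.0, -0.0]
wrist_force: [0.5, 0.4, -1.8]
width: 0.563
grasp_force: 63.2
```

>>> step_arm(
  moves=[
    {"x": 0,"y": 0,"z": 0.06,"spin": 0},
    {"x": 0,"y": 0,"z": 0.04,"spin": 0},
    {"x": 0,"y": 0,"z": 0,"spin": 0},
    {"x": 0,"y": 0,"z": 0,"spin": 0},
  ],
)

```text
time_s: 10.7
tool_pos: [0.514, 0.0252, 0.1104]
ee_rot: [0.001, 0.018, 1.0, -0.0]
wrist_force: [-2.8, 1.5, 7.0]
width: 0.567
grasp_force: 64.3
```

Run:
```python
from cell import r
from h import *
s=r.sense();print(s['time_s'],s['tool_pos'],s['wrist_force'])
b,e=r.capture("scene")
t,d=r.capture("top");W=world(d,r.camera_model("top"));V=world(e,r.camera_model("scene"))
for n,Y,dd in(("top",W,d),("scene",V,e)):
    k=(dd>0)&(abs(Y[...,0]-.509)<.026)&(abs(Y[...,1]-.027)<.029)&(Y[...,2]>.10)&(Y[...,2]<.14);print(n,k.sum(),np.percentile(Y[k][:,2],[50,90,95,99]) if k.sum() else '')
cv2.imwrite("pics/s6.png",cv2.resize(b[130:290,130:330],None,fx=3,fy=3))
```

```text
10.7 [0.51399509 0.02518413 0.11037201] [-2.8357082   1.47618374  6.97510654]
top 133 [0.12067625 0.12650428 0.1276439  0.12842303]
scene 606 [0.11720888 0.12803726 0.1321265  0.13904918]
```

View pics/s6.png

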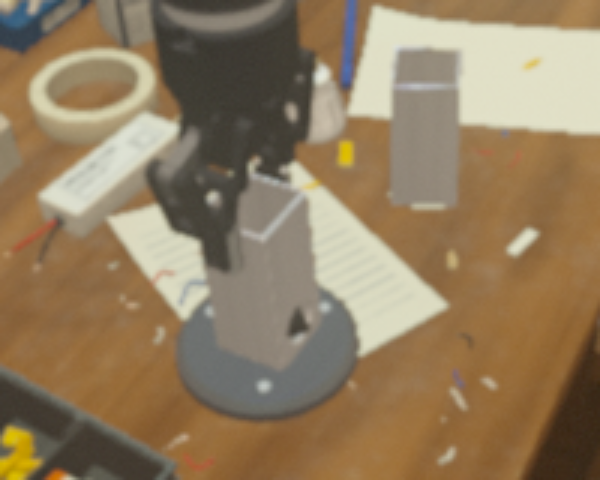

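The picture shows the column down on the foot at (275,370), with the black button standing out through its hole at (297,322). The upward force and the stopped z confirm it is seated. I'm releasing and lifting straight up.

>>> step_arm(
  moves=[
    {"x": 0,"y": 0,"z": 0,"spin": 0},
    {"x": 0,"y": 0,"z": 0,"spin": 0},
    {"x": 0,"y": 0,"z": 0,"spin": 0},
    {"x": 0,"y": 0,"z": 0,"spin": 0},
    {"x": 0,"y": 0,"z": 0,"spin": 0},
    {"x": 0,"y": 0,"z": 0,"spin": 0},
    {"x": 0,"y": 0,"z": 0,"spin": 0},
    {"x": 0,"y": 0,"z": 0,"spin": 0},
  ],
  gripper=0,
)

```text
time_s: 11.47
tool_pos: [0.5134, 0.0252, 0.1077]
ee_rot: [-0.0, 0.018, 1.0, -0.0]
wrist_force: [0.7, -0.9, 0.3]
width: 0.999
grasp_force: 0.0
```

>>> step_arm(
  moves=[
    {"x": 0,"y": 0,"z": -0.3,"spin": 0},
    {"x": 0,"y": 0,"z": -0.5,"spin": 0},
    {"x": 0,"y": 0,"z": -0.8,"spin": 0},
    {"x": 0,"y": 0,"z": -0.9,"spin": 0},
    {"x": 0,"y": 0,"z": -0.9,"spin": 0},
    {"x": 0,"y": 0,"z": -0.9,"spin": 0},
    {"x": 0,"y": 0,"z": -0.6,"spin": 0},
    {"x": 0,"y": 0,"z": 0,"spin": 0},
    {"x": 0,"y": 0,"z": 0,"spin": 0},
  ],
)

```text
time_s: 12.22
tool_pos: [0.5145, 0.0251, 0.2324]
ee_rot: [0.002, 0.018, 1.0, -0.0]
wrist_force: [0.0, 0.3, -0.2]
width: 0.995
grasp_force: 0.0
```

Run:
```python
from cell import r
from h import *
s=r.sense();print(s['time_s'],s['tool_pos'],s['wrist_force'],s['width'])
b,e=r.capture("scene");V=world(e,r.camera_model("scene"));c=np.load("cap0.npz")
k=(e>0)&(abs(V[...,0]-.509)<.03)&(abs(V[...,1]-.027)<.03)&(V[...,2]>.11)&(V[...,2]<.14);p=V[k];print(rect(p),np.percentile(p[:,2],[90,95,99]))
cv2.imwrite("pics/s7.png",cv2.resize(b[130:290,130:330],None,fx=3,fy=3))
```

```text
12.2167 [0.51445563 0.02509497 0.23241489] [ 0.00881128  0.32129745 -0.21691813] 0.9946270004273952
((506.24322509765625, 27.721813201904297), (51.55398941040039, 50.278221130371094), 87.77144622802734) [0.12454883 0.12513593 0.12569883]
```

View pics/s7.png

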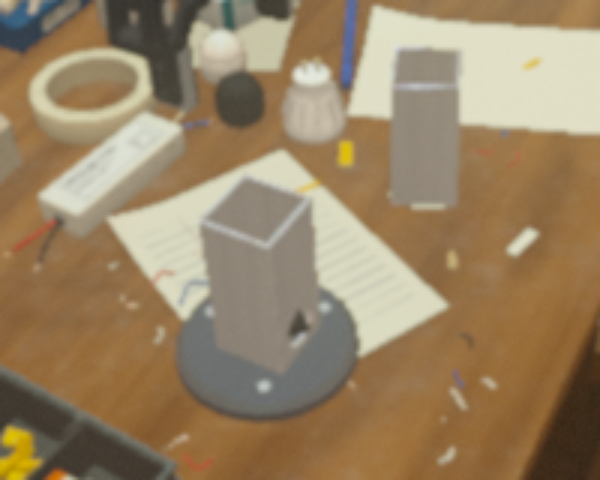

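The picture shows the column free and upright on the foot, with its top at 0.125 m (0.124 m expected) and the button out at (298,322). The plain column still stands where it was, at (425,130).

```bash
python3 -c "
from cell import r
print(r.sign_off())"
```

```text
the job is handed in; nothing more can be done
None
```

The drilled column is seated on the lamp foot with the button out through its hole, the plain column wasn't touched, and I handed the job in at about 12 s of the 40 s allowed (no verdict came back).

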